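# Show an ink cartridge's nozzles to the inspection camera

### The arm

A 6-joint arm with a two-finger parallel gripper is mounted at the origin on the work surface. World frame = base frame: x ahead of the robot, y to its left, z up, the work surface at z = 0. Lengths are in m, angles in rad, forces in N, time in s.
With the tool pointing down it reaches from about 0.375 to 0.975 m from the base axis. Payload 3.8 kg.
Tool frame: the origin (TCP) lies at the very end of the fingers, on their centre line; the grasp point (between the pads) lies 19 mm behind it; z points along the fingers, y is the line along which they close (so a half turn about z gives the same grasp; the last joint's range is limited). The gripper opens to 88 mm and grips with 3 to 60 N. Pads are 18 mm wide; open, the fingers measure 123 mm over their backs; the gripper's body (75 mm by 187 mm) begins 45 mm behind the grasp point.
Start: joints at [-1.265, 0.264, 1.604, -0, 1.274, -0.037], TCP at [0.227, -0.636, 0.239] pointing down, gripper open.
Joint ranges: [-2.63, 2.63], [-0.94, 2.18], [0.31, 2.57], [-1.31, 4.45], [0, 2.66], [-2.55, 2.55]. Speed limits (rad/s): [2.57, 2.57, 3.14, 3.14, 3.14, 3.14].

### API

Orientations are given as a unit quaternion [x, y, z, w].
In Python, from rig import readout, optics, ticket gives the robot as it stands. The module is installed in compiled form; this text tells all that it offers.
- The arm moves only by the tool servo_tool, never from a script. Its argument "increments" is a list of rows, each an object with "delta_pos": the shift along the tool's x, y, z in units of 0.04 m (1.0 is 0.04 m), a list of three; "spin": the turn about the tool's z in units of 0.1 rad (1.0 is 0.1 rad). In form: [{"delta_pos": [x, y, z], "spin": spin}, ...]. A call has 1 to 5 rows; each row shifts and turns the commanded pose from where the row before left it, along the tool's axes as they then stand; what a row does not reach is not made up. A row lasts 1/12 s, in which the tool goes at most 41.7 mm and 7.16 degrees, less where a joint would pass 70% of its speed; a pose out of reach is approached as far as the arm can. A call with a number of a shift or a turn outside -1 to 1 is refused whole. A call with a gripper value outside its range is refused whole. "claw" is the opening, from 0 (shut) to 1 (fully open), set as the call begins (left out, the last holds). The fingers move at their own pace and stop on an object; "force" is the grip in N (left out, the last holds). Time passes only in rows, so rows that do not move let the fingers close. It gives the time, the measured TCP pose, the force, the opening and the grip force at its end, in the units of the state.
- readout.get_state(): the state, without advancing time (a new reading comes with each control period).
- optics.camera(name): name is "side" or "top"; returns the picture (480x640x3 uint8, red, green, blue); there is no depth.
- optics.camera_info(name): a dict with "fx", "fy", "cx", "cy" (pixels), "R" (3x3) and "t" (3): a world point X has camera coordinates R X + t. Camera axes: x right, y down, z forward; pixel columns grow to the right and rows downward; lengths in m; the calibration is good to about 2 mm. A picture is of the moment at which its call begins. camera_info takes no time and is no camera call.
- ticket.job_done(): hands the job in; it is judged then, once.
The state is a dict: "time_s": time; "q": joint angles; "qvel": joint speeds; "tau": joint torques, N m; "eef_pos": TCP position; "ee_rot": TCP orientation; "ft_force": force on the tool from outside, world axes, zero at the start; "ft_torque": the same for the moment, N m; "finger_gap": finger opening in m; "gripper_force": force on a finger pad.
Only numpy, scipy, OpenCV 4.12 (cv2) and the standard library are available. Lean on these libraries where they do the work, as an engineer would, in place of code of your own. Each camera call takes 0.05 s, during which the arm holds its last target. There are 200 camera calls.

### The job

On the addressing line, turn the red clamp knob about a quarter turn clockwise (seen from above) so that its steel tongue swings off the ink cartridge, and leave it open; then draw the cartridge straight up out of its holder by its green tab. Tilt it so that the brass nozzle plate on its underside squarely faces the lens of the small inspection camera, centred on the lens and about 60 mm from it, and finish while holding it there, raised and still in the gripper, not put down or let go. Do not knock the camera, tape roll, bottle or carton.

Things in the scene. Friction and masses are not known exactly. Their poses are not given: they have to be found in the camera images.
- holder: Fixed cartridge holder: dark steel foot 150 x 80 x 12 mm with an aluminium pocket, open on top: rim 60 mm, floor 20 mm above the table, inside 59 (x) by 29 mm (y), walls 8 mm. Origin: on the table under the pocket's centre; z up. The clamp post stands at x = -64 mm, y = 0 in this frame, on the robot's side. Yaw within 0.4 rad.
- clamp (a joint): Swing clamp: red bar knob with a flat steel tongue fixed below it, turning about the vertical. Rad; 0 = tongue along the holder's +x, over the cartridge's shoulder, blocking it. Grows clockwise seen from above (tongue goes to the holder's -y side), stop at 1.6; well clear from 1.0. Starts at 0 to 0.2. Light friction (0.05 N m): stays where left.
- clamp_grip (a point): Centre of the red knob bar, on its turning axis, 108 mm above the table. Bar 36 mm long (along the tongue), 12 mm thick, 26 mm high (95 to 121 mm above the table). Tongue below it: 12 mm wide, 6 mm thick, reaching 46 mm from the axis, underside 87 mm above the table. The frame turns with the knob; x points along the tongue.
- cartridge: Loose ink cartridge, 60 to 120 g. Origin: centre of its underside; z from nozzles to tab. Grey snout 30 x 14 mm (x, y), z 0 to 8; black body with yellow band 56 x 26, z 8 to 64; green grip tab 28 x 12, z 64 to 92 mm. Starts upright in the pocket, axes along the holder's, origin 20 mm, tab top 112 mm above the table. Grip the tab across its 12 mm.
- nozzle (a point): Centre of the brass nozzle plate on the underside of the cartridge (at the cartridge's origin, same axes). The plate looks along -z.
- camera: Fixed stand of the inspection camera: blue base 100 x 85 x 12 mm, two blue ears up to 74 mm, white camera head (44 mm across, 65 mm long) on a stiff hinge 62 mm above the table. Origin: on the table under the hinge; z up. The lens looks up and towards the stand's -x (to the robot), 0.38 to 0.58 rad from straight up; yaw within 0.35 rad.
- lens (a point): Centre of the front rim of the camera head, 35 mm from the hinge. z points out of the lens along the line of sight, so a nozzle plate held squarely in view lies on this z axis and the cartridge's z is parallel to it. The head can be knocked out of aim.
- tape_roll: Brown tape roll, 90 mm across, 48 mm high, lying flat; origin at the centre of its underside. Bystander.
- cleaner_bottle: Blue bottle, 48 mm across, 120 mm high, upright; origin at the centre of its underside. Bystander.
- carton: Small cardboard carton 120 x 90 x 70 mm; origin at the centre of its underside. Bystander.
Mind the look-alikes: they are no part of the job. Of the things that look like the cartridge, the smallest one is meant. Of the things shaped like the holder, the steel one is meant.

How it is judged:
By the outcome, as a careful person would: the job done as asked, in the order asked, and still so for the second after the job is handed in, while the arm keeps its last pose, push and grip.
It also fails if it takes over 51 s, if anything falls off the work surface, if the arm or the gripper's body presses on something with over 40 N, if the wrist force passes 120 N, or if a joint passes its speed limit or range.

## Working session

There is one attempt and no reset: what is moved stays moved. The work goes in short steps, Python scripts to look and compute and a tool call to move; the robot and the scene stay as the last step left them, time stands still between calls to the robot, and variables do not carry over. Pictures are saved under pics/ and viewed, at most 10 in all, crops included, and the job is handed in when it is done.

Besides the shell and the picture viewer there is one more tool, called as name([rows], argument=value, ...), one row to a line, values as JSON. servo_tool: Moves the arm, as the interface text tells. Its arguments: {"type":"object","properties":{"increments":{"type":"array"},"claw":{"type":"number"},"force":{"type":"number"}},"required":["increments"]}

```bash
mkdir -p pics; python3 - <<'E'
from rig import readout, optics
import cv2, json
for n in("top","side"):
    cv2.imwrite(f"pics/{n}0.png",optics.camera(n)[:,:,::-1]); i=optics.camera_info(n); print(n,{k:(v.tolist() if hasattr(v,'tolist') else v) for k,v in i.items()})
print(readout.get_state())
E
```

```text
top {'fx': 437.3619666762364, 'fy': 437.3619666762364, 'cx': 314.1659822189004, 'cy': 237.16450389137626, 'R': [[-0.024396059455670447, -0.9993944082085578, 0.024812277696781643], [-0.9918228045287838, 0.021086252106709346, -0.1258685599693197], [0.12526913705974563, -0.02768007972458009, -0.9917365862398884]], 't': [-0.006465328598705037, 0.5684461903403605, 0.9592202588715157]}
side {'fx': 578.429283166618, 'fy': 578.429283166618, 'cx': 313.144446204839, 'cy': 246.77666776878758, 'R': [[-0.8832521889111448, -0.46887718081339863, -0.004445232969266939], [-0.296787420794088, 0.5663655988909307, -0.7688609986540548], [0.36301900451913605, -0.6777788708018252, -0.6394005041071978]], 't': [0.5040303457139812, 0.23170926513762327, 1.3583004674828518]}
{'time_s': 0.1, 'q': array([-1.26493149e+00,  2.64661312e-01,  1.60521586e+00,  5.47155375e-06,
        1.27373532e+00, -3.68639989e-02]), 'qvel': array([-0.00030094, -0.00151572, -0.00174227, -0.00133562,  0.0005854 ,
       -0.00052421]), 'tau': array([ 1.08687396e-03, -5.03616464e+01, -3.58072615e+01,  7.30038271e-02,
        2.33477948e-02, -7.21695778e-05]), 'eef_pos': array([ 0.22666806, -0.63511951,  0.2375353 ]), 'ee_rot': array([ 9.85352648e-01,  1.70526064e-01, -1.32834314e-04, -1.00115213e-03]), 'ft_force': array([-0.24253618,  0.32686022, -0.48149904]), 'ft_torque': array([-0.04965905,  0.01412367, -0.00085315]), 'gripper_force': 0.0, 'finger_gap': 0.0880470717680919}
```

View pics/top0.png

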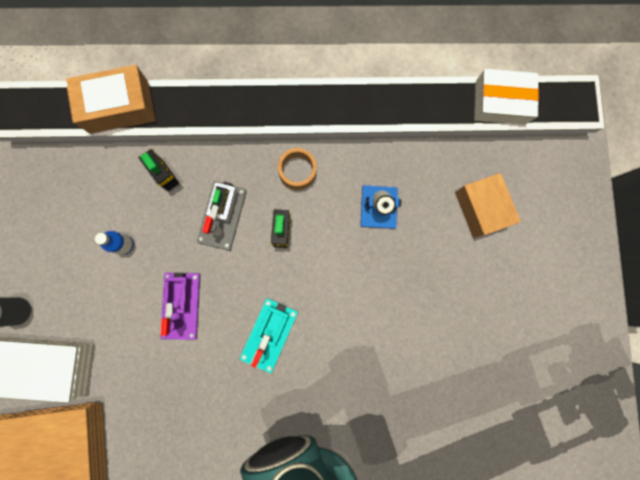

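View pics/side0.png

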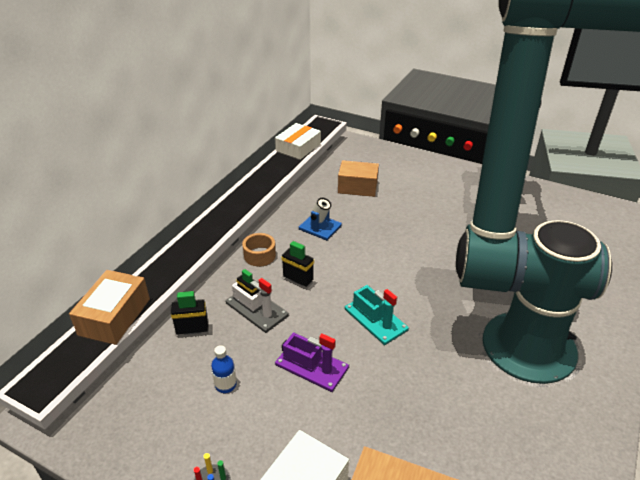

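```bash
python3 - <<'E'
import cv2, numpy as np
t=cv2.imread("pics/top0.png"); s=cv2.imread("pics/side0.png")
def c(i,x,y,w,h,W,H): return cv2.resize(i[y:y+h,x:x+w],(W,H),interpolation=cv2.INTER_CUBIC)
# top: holder 190..250,175..255 ; cam 350..410,180..235
a=np.hstack([c(t,190,175,65,75,312,360)*1, c(t,350,175,60,75,288,360)])
b=np.hstack([c(s,220,262,75,70,300,240)[:,:300], c(s,290,190,60,48,300,240)])
print(a.shape,b.shape)
cv2.imwrite("pics/crop1.png",np.vstack([a,b]))
E
```

```text
(360, 600, 3) (240, 600, 3)
```

View pics/crop1.png

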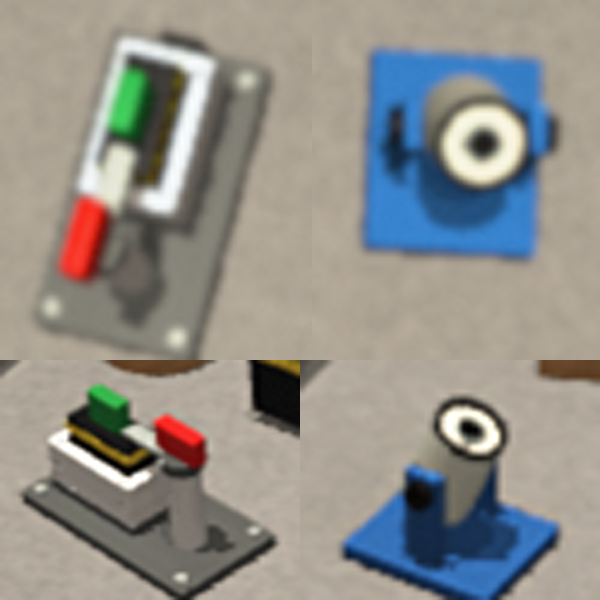

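Look-alikes: cartridges at top px (160,168), (281,228), and the smallest, in the steel holder (217,200); holders steel (221,215), purple (181,305), teal (270,335). I choose the steel holder and the cartridge in it; the crop confirms red knob ~(207,225), tab ~(217,196), lens ~(386,205).

```bash
cat > h.py <<'E'
import cv2, numpy as np
from rig import readout, optics
from scipy.spatial.transform import Rotation as Ro
I={n:optics.camera_info(n) for n in("top","side")}
for i in I.values(): i["R"]=np.array(i["R"]);i["t"]=np.array(i["t"])
def ray(n,p):
    i=I[n]; d=i["R"].T@np.array([(p[0]-i["cx"])/i["fx"],(p[1]-i["cy"])/i["fy"],1]); return -i["R"].T@i["t"], d/np.linalg.norm(d)
def plane(n,p,z): c,d=ray(n,p); return c+d*(z-c[2])/d[2]
def tri(pt,ps):
    A=np.zeros((3,3));b=np.zeros(3);rs=[ray("top",pt),ray("side",ps)]
    for c,d in rs: M=np.eye(3)-np.outer(d,d);A+=M;b+=M@c
    X=np.linalg.solve(A,b); return X,[round(1e3*np.linalg.norm(np.cross(X-c,d)),1) for c,d in rs]
def proj(n,X): i=I[n];v=i["R"]@X+i["t"]; return np.array([i["fx"]*v[0]/v[2]+i["cx"],i["fy"]*v[1]/v[2]+i["cy"]])
def mask(img,lo,hi,box):
    m=cv2.inRange(cv2.cvtColor(img,cv2.COLOR_BGR2HSV),lo,hi);o=np.zeros_like(m);x0,y0,x1,y1=box;o[y0:y1,x0:x1]=m[y0:y1,x0:x1]
    k,l,st,ce=cv2.connectedComponentsWithStats(o); j=1+np.argmax(st[1:,4]); return (l==j).astype(np.uint8)*255,ce[j],st[j]
def rect(m):
    c=max(cv2.findContours(m,cv2.RETR_EXTERNAL,cv2.CHAIN_APPROX_NONE)[0],key=cv2.contourArea);return cv2.boxPoints(cv2.minAreaRect(c))
def mid(a,b): return (np.array(a)+b)/2
E
cat > m1.py <<'E'
from h import *
np.set_printoptions(precision=4,suppress=True)
t=cv2.imread("pics/top0.png"); s=cv2.imread("pics/side0.png")
RED=((0,150,90),(8,255,255));GR=((50,120,60),(75,255,255));BL=((100,130,60),(115,255,255))
def both(col,bt,bs): 
    a=mask(t,*col,bt);b=mask(s,*col,bs); return a,b
for nm,col,bt,bs,zt in(("knob",RED,(190,200,225,245),(250,270,280,310),.121),("tab",GR,(205,180,230,212),(235,265,260,285),.112)):
    a,b=both(col,bt,bs); print(nm,a[1],b[1],tri(a[1],b[1])); 
    r=rect(a[0]); P=np.array([plane("top",p,zt) for p in r]); print(P[:,:2],P[:,:2].mean(0),np.linalg.norm(np.diff(P,axis=0),axis=1))
    # principal axis
m=mask(t,*BL,(350,175,410,240)); r=rect(m[0]); P=np.array([plane("top",p,.012) for p in r]);print("base",P[:,:2],P[:,:2].mean(0),np.linalg.norm(np.diff(P,axis=0),axis=1))
# ring: bright white
def bright(i,box):
    return mask(i,(15,0,190),(40,80,255),box)
for n,i,box in(("t",t,(350,180,410,230)),("s",s,(300,190,350,220))):
    m=bright(i,box); c=max(cv2.findContours(m[0],0,1)[0],key=len); e=cv2.fitEllipse(c); print(n,m[1],m[2],e)
    x0,y0,w,h=m[2][:4]; g=cv2.cvtColor(i,6)[y0:y0+h,x0:x0+w].astype(float); yy,xx=np.mgrid[y0:y0+h,x0:x0+w]; R=(np.hypot(xx-e[0][0],yy-e[0][1])<min(e[1])*.3); wt=np.clip(200-g,0,None)*R; print("pupil",(xx*wt).sum()/wt.sum(),(yy*wt).sum()/wt.sum())
# holder white rim
m=mask(t,(0,0,200),(180,40,255),(190,175,250,225)); r=rect(m[0]); P=np.array([plane("top",p,.06) for p in r]);print("rim",P[:,:2],P[:,:2].mean(0),np.linalg.norm(np.diff(P,axis=0),axis=1))
E
python3 m1.py
```

```text
knob [207.2241 224.4655] [264.582  285.0492] (array([0.5903, 0.2067, 0.1086]), [np.float64(0.4), np.float64(0.4)])
[[0.5746 0.2159]
 [0.6072 0.2069]
 [0.6026 0.1921]
 [0.5701 0.2012]] [0.5886 0.204 ] [0.0338 0.0155 0.0337]
tab [216.9318 196.3636] [246.6667 275.7204] (array([0.653 , 0.1889, 0.0971]), [np.float64(0.2), np.float64(0.2)])
[[0.6376 0.1965]
 [0.6671 0.1883]
 [0.663  0.1753]
 [0.6335 0.1834]] [0.6503 0.1859] [0.0306 0.0137 0.0306]
base [[ 0.596  -0.1289]
 [ 0.6926 -0.1385]
 [ 0.6853 -0.2271]
 [ 0.5886 -0.2163]] [ 0.6406 -0.1777] [0.0971 0.0888 0.0973]
t [385.2548 204.414 ] [377 197  17  16 157] ((385.2428894042969, 204.4620361328125), (14.767560005187988, 15.641281127929688), 54.91945266723633)
pupil 385.1730136342266 204.52092148566055
s [323.6275 203.1569] [318 200  12   8  51] ((323.7130432128906, 203.46893310546875), (6.393247127532959, 10.962804794311523), 110.77218627929688)
pupil 323.53146853146853 203.46369015599785
rim [[0.6199 0.221 ]
 [0.695  0.2014]
 [0.682  0.1579]
 [0.607  0.178 ]] [0.651  0.1896] [0.0777 0.0453 0.0776]
```

servo_tool([
  {"delta_pos":[0.62,-0.67,0],"spin":0},
  {"delta_pos":[0.62,-0.67,0],"spin":0},
  {"delta_pos":[0.62,-0.67,0],"spin":0},
  {"delta_pos":[0.62,-0.67,0],"spin":0},
  {"delta_pos":[0.62,-0.67,0],"spin":0},
], claw=0.5, force=20)

```text
time_s: 0.52
eef_pos: [0.2987, -0.466, 0.238]
ee_rot: [0.985, 0.17, -0.0, -0.001]
ft_force: [0.3, -0.0, 0.1]
finger_gap: 0.0565
gripper_force: 0.0
```

servo_tool([
  {"delta_pos":[0.62,-0.67,0],"spin":0},
  {"delta_pos":[0.62,-0.67,0],"spin":0},
  {"delta_pos":[0.62,-0.67,0],"spin":0},
  {"delta_pos":[0.62,-0.67,0],"spin":0},
  {"delta_pos":[0.62,-0.67,0],"spin":0},
])

```text
time_s: 0.93
eef_pos: [0.3704, -0.2981, 0.2383]
ee_rot: [0.985, 0.17, -0.0, -0.0]
ft_force: [0.4, 0.5, 0.2]
finger_gap: 0.0442
gripper_force: 0.0
```

servo_tool([
  {"delta_pos":[0.62,-0.67,0],"spin":0},
  {"delta_pos":[0.62,-0.67,0],"spin":0},
  {"delta_pos":[0.62,-0.67,0],"spin":0},
  {"delta_pos":[0.62,-0.67,0],"spin":0},
  {"delta_pos":[0.62,-0.67,0],"spin":0},
])

```text
time_s: 1.35
eef_pos: [0.4421, -0.1302, 0.2384]
ee_rot: [0.985, 0.17, -0.0, -0.0]
ft_force: [-0.2, -0.0, -0.1]
finger_gap: 0.0442
gripper_force: 0.0
```

servo_tool([
  {"delta_pos":[0.62,-0.67,0],"spin":0},
  {"delta_pos":[0.62,-0.67,0],"spin":0},
  {"delta_pos":[0.62,-0.67,0],"spin":0},
  {"delta_pos":[0.62,-0.67,0],"spin":0},
  {"delta_pos":[0.62,-0.67,0],"spin":0},
])

```text
time_s: 1.77
eef_pos: [0.5139, 0.0377, 0.2384]
ee_rot: [0.985, 0.171, -0.0, 0.0]
ft_force: [0.3, -0.8, 0.3]
finger_gap: 0.044
gripper_force: 0.0
```

servo_tool([
  {"delta_pos":[0.62,-0.67,0],"spin":0},
  {"delta_pos":[0.62,-0.67,0],"spin":0},
  {"delta_pos":[0.62,-0.67,0],"spin":0},
  {"delta_pos":[0.62,-0.67,0],"spin":0},
  {"delta_pos":[0.62,-0.67,0],"spin":0},
])

```text
time_s: 2.18
eef_pos: [0.5856, 0.2055, 0.2381]
ee_rot: [0.985, 0.171, -0.0, 0.0]
ft_force: [0.9, -0.8, -0.5]
finger_gap: 0.0437
gripper_force: 0.0
```

servo_tool([
  {"delta_pos":[0,0,0],"spin":-1},
  {"delta_pos":[0,0,0],"spin":-1},
  {"delta_pos":[0,0,0],"spin":-1},
  {"delta_pos":[0,0,0],"spin":-1},
  {"delta_pos":[0,0,0],"spin":-1},
])

```text
time_s: 2.6
eef_pos: [0.5852, 0.2038, 0.2379]
ee_rot: [0.911, 0.412, -0.001, -0.0]
ft_force: [1.2, 0.2, 0.7]
finger_gap: 0.0439
gripper_force: 0.0
```

servo_tool([
  {"delta_pos":[0,0,0],"spin":-1},
  {"delta_pos":[0,0,0],"spin":-1},
  {"delta_pos":[0,0,0],"spin":-1},
  {"delta_pos":[0,0,0],"spin":-1},
  {"delta_pos":[0,0,0],"spin":-1},
])

```text
time_s: 3.02
eef_pos: [0.5852, 0.2036, 0.238]
ee_rot: [0.781, 0.624, -0.001, -0.0]
ft_force: [-0.2, -0.5, 0.4]
finger_gap: 0.044
gripper_force: 0.0
```

servo_tool([
  {"delta_pos":[0,0,0],"spin":-1},
  {"delta_pos":[0,0,0],"spin":-1},
  {"delta_pos":[0,0,0],"spin":-1},
  {"delta_pos":[0,0,0],"spin":-1},
  {"delta_pos":[0,0,0],"spin":-1},
])

```text
time_s: 3.43
eef_pos: [0.5852, 0.2036, 0.238]
ee_rot: [0.603, 0.798, -0.0, -0.0]
ft_force: [-1.2, 0.4, 0.4]
finger_gap: 0.0438
gripper_force: 0.0
```

servo_tool([
  {"delta_pos":[0,0,0],"spin":-1},
  {"delta_pos":[0,0,0],"spin":-1},
  {"delta_pos":[0,0,0],"spin":-1},
  {"delta_pos":[0,0,0],"spin":-1},
  {"delta_pos":[0,0,0],"spin":-1},
])

```text
time_s: 3.85
eef_pos: [0.5852, 0.2036, 0.238]
ee_rot: [0.387, 0.922, -0.0, -0.0]
ft_force: [-0.9, -0.1, -0.5]
finger_gap: 0.044
gripper_force: 0.0
```

servo_tool([
  {"delta_pos":[0,0,0],"spin":-1},
  {"delta_pos":[0,0,0],"spin":-1},
  {"delta_pos":[0,0,0],"spin":-1},
  {"delta_pos":[0,0,0],"spin":-1},
  {"delta_pos":[0,0,0],"spin":-1},
])

```text
time_s: 4.27
eef_pos: [0.5852, 0.2036, 0.238]
ee_rot: [0.146, 0.989, -0.0, -0.001]
ft_force: [-1.0, -0.6, -0.1]
finger_gap: 0.0441
gripper_force: 0.0
```

```bash
cat >> h.py <<'E'
def to(X,yaw=None):
    "units of the move to TCP X and tool-x yaw"
    s=readout.get_state(); R=Ro.from_quat(s["ee_rot"]).as_matrix(); cy=np.arctan2(R[1,0],R[0,0])
    d=R.T@(np.array(X)-s["eef_pos"])/.04
    print("t",round(s["time_s"],2),"pos",s["eef_pos"].round(4),"yaw",round(cy,3),"z",R[:,2].round(3),"F",s["ft_force"].round(1),"gap",round(s["finger_gap"],4),"gf",round(s["gripper_force"],1),"j6",s["q"][5].round(2))
    print("  delta units",d.round(2),"spin units",None if yaw is None else round(((cy-yaw+np.pi)%(2*np.pi)-np.pi)/.1,2))
E
python3 - <<'E'
from h import *
to([.5895,.205,.101],2.865)
L,e=tri((385.2,204.5),(323.6,203.4)); H=np.array([.6406,-.1777,.062]); d=L-H; print(L,e,np.linalg.norm(d),np.arctan2(np.hypot(d[0],d[1]),d[2]),np.arctan2(d[1],d[0]))
E
```

```text
t 4.27 pos [0.5852 0.2036 0.238 ] yaw 2.848 z [-0.001 -0.    -1.   ] F [-1.  -0.6 -0.1] gap 0.0441 gf 0.0 j6 -0.98
  delta units [-0.1   0.07  3.43] spin units -0.17
[ 0.62946635 -0.1745949   0.09049133] [np.float64(0.3), np.float64(0.3)] 0.030746639543269706 0.38539852453500323 2.8696107288633756
```

servo_tool([
  {"delta_pos":[-0.1,0.07,0.7],"spin":-0.2},
  {"delta_pos":[0,0,0.8],"spin":0},
  {"delta_pos":[0,0,0.8],"spin":0},
  {"delta_pos":[0,0,0.7],"spin":0},
  {"delta_pos":[0,0,0.42],"spin":0},
])

```text
time_s: 4.68
eef_pos: [0.5875, 0.2044, 0.0975]
ee_rot: [0.139, 0.99, -0.001, -0.003]
ft_force: [-0.9, -1.0, -0.2]
finger_gap: 0.0438
gripper_force: 0.0
```

servo_tool([
  {"delta_pos":[0,0,0],"spin":0},
  {"delta_pos":[0,0,0],"spin":0},
  {"delta_pos":[0,0,0],"spin":0},
  {"delta_pos":[0,0,0],"spin":0},
  {"delta_pos":[0,0,0],"spin":0},
], claw=0)

```text
time_s: 5.1
eef_pos: [0.5919, 0.2059, 0.1042]
ee_rot: [0.139, 0.99, 0.001, 0.002]
ft_force: [2.9, 9.5, 1.0]
finger_gap: 0.0128
gripper_force: 5.8
```

```bash
python3 - <<'E'
from h import *
to([.5895,.205,.101],2.865)
E
```

```text
t 5.1 pos [0.5919 0.2059 0.1042] yaw 2.863 z [ 0.004  0.002 -1.   ] F [2.9 9.5 1. ] gap 0.0128 gf 5.8 j6 -1.0
  delta units [ 0.05 -0.04  0.08] spin units -0.02
```

servo_tool([
  {"delta_pos":[0,0,0],"spin":1},
  {"delta_pos":[0,0,0],"spin":1},
  {"delta_pos":[0,0,0],"spin":1},
  {"delta_pos":[0,0,0],"spin":1},
  {"delta_pos":[0,0,0],"spin":1},
])

```text
time_s: 5.52
eef_pos: [0.592, 0.2064, 0.1042]
ee_rot: [0.382, 0.924, 0.002, 0.002]
ft_force: [0.8, 2.0, 1.2]
finger_gap: 0.0116
gripper_force: 20.0
```

servo_tool([
  {"delta_pos":[0,0,0],"spin":1},
  {"delta_pos":[0,0,0],"spin":1},
  {"delta_pos":[0,0,0],"spin":1},
  {"delta_pos":[0,0,0],"spin":1},
  {"delta_pos":[0,0,0],"spin":1},
])

```text
time_s: 5.93
eef_pos: [0.5919, 0.2064, 0.1042]
ee_rot: [0.599, 0.801, 0.002, 0.001]
ft_force: [1.0, 2.6, 0.2]
finger_gap: 0.0121
gripper_force: 20.0
```

servo_tool([
  {"delta_pos":[0,0,0],"spin":1},
  {"delta_pos":[0,0,0],"spin":1},
  {"delta_pos":[0,0,0],"spin":1},
  {"delta_pos":[0,0,0],"spin":1},
  {"delta_pos":[0,0,0],"spin":0},
])

```text
time_s: 6.35
eef_pos: [0.5918, 0.2064, 0.1042]
ee_rot: [0.745, 0.667, 0.002, 0.001]
ft_force: [1.1, 3.4, 2.9]
finger_gap: 0.0117
gripper_force: 20.0
```

```bash
python3 - <<'E'
from h import *
to([.5895,.205,.101],1.465)
E
```

```text
t 6.35 pos [0.5918 0.2064 0.1042] yaw 1.46 z [ 0.004  0.002 -1.   ] F [1.1 3.4 2.9] gap 0.0117 gf 20.0 j6 0.41
  delta units [-0.04 -0.05  0.08] spin units -0.05
```

servo_tool([
  {"delta_pos":[0,0,0],"spin":0},
  {"delta_pos":[0,0,0],"spin":0},
  {"delta_pos":[0,0,0],"spin":0},
  {"delta_pos":[0,0,-0.8],"spin":0},
  {"delta_pos":[0,0,-0.9],"spin":0},
], claw=0.35)

```text
time_s: 6.77
eef_pos: [0.5871, 0.2039, 0.1664]
ee_rot: [0.744, 0.668, -0.004, -0.002]
ft_force: [1.4, 0.4, 0.4]
finger_gap: 0.0306
gripper_force: 0.0
```

servo_tool([
  {"delta_pos":[-0.12,0.79,0],"spin":0},
  {"delta_pos":[-0.13,0.79,0],"spin":0},
  {"delta_pos":[0,0,0],"spin":-1},
  {"delta_pos":[0,0,0],"spin":-1},
  {"delta_pos":[0,0,0],"spin":-1},
])

```text
time_s: 7.18
eef_pos: [0.6523, 0.1877, 0.1693]
ee_rot: [0.634, 0.773, -0.0, -0.0]
ft_force: [-0.5, 0.1, -0.3]
finger_gap: 0.0311
gripper_force: 0.0
```

servo_tool([
  {"delta_pos":[0,0,0],"spin":-1},
  {"delta_pos":[0,0,0],"spin":-1},
  {"delta_pos":[0,0,0],"spin":-1},
  {"delta_pos":[0,0,0],"spin":-1},
  {"delta_pos":[0,0,0],"spin":-1},
])

```text
time_s: 7.6
eef_pos: [0.6517, 0.1881, 0.1694]
ee_rot: [0.423, 0.906, -0.0, -0.0]
ft_force: [-0.1, -0.4, 0.2]
finger_gap: 0.0305
gripper_force: 0.0
```

servo_tool([
  {"delta_pos":[0,0,0],"spin":-1},
  {"delta_pos":[0,0,0],"spin":-1},
  {"delta_pos":[0,0,0],"spin":-1},
  {"delta_pos":[0,0,0],"spin":-1},
  {"delta_pos":[0,0,0],"spin":-1},
])

```text
time_s: 8.02
eef_pos: [0.6516, 0.1881, 0.1694]
ee_rot: [0.185, 0.983, -0.0, -0.0]
ft_force: [0.2, -0.2, -0.4]
finger_gap: 0.0307
gripper_force: 0.0
```

servo_tool([
  {"delta_pos":[0,0,0],"spin":-1},
  {"delta_pos":[0,0,0],"spin":-0.2},
  {"delta_pos":[0,0,0],"spin":0},
])

```text
time_s: 8.27
eef_pos: [0.6518, 0.1881, 0.1696]
ee_rot: [0.129, 0.992, -0.0, -0.0]
ft_force: [0.1, 0.1, -0.2]
finger_gap: 0.0309
gripper_force: 0.0
```

```bash
python3 - <<'E'
from h import *
to([.6535,.1895,.088],2.88)
t,s=[optics.camera(n)[:,:,::-1] for n in("top","side")]
cv2.imwrite("pics/t1.png",t);cv2.imwrite("pics/s1.png",s)
cv2.imwrite("pics/c2.png",np.hstack([cv2.resize(t[160:260,170:290],(400,333),interpolation=2),cv2.resize(s[230:330,200:320],(400,333),interpolation=2)]))
E
```

```text
t 8.27 pos [0.6518 0.1881 0.1696] yaw 2.882 z [-0.001 -0.    -1.   ] F [ 0.1  0.1 -0.2] gap 0.0309 gf 0.0 j6 -1.07
  delta units [-0.03  0.04  2.04] spin units 0.02
```

View pics/c2.png

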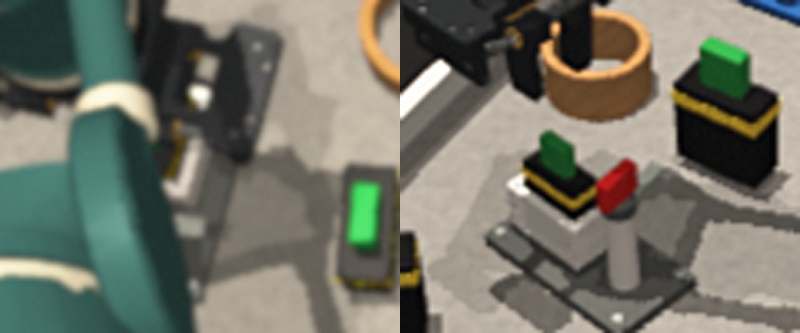

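The clamp tongue now points to the holder's -y side (side crop, knob ~(618,187), tongue ~(650,180)), and the tab is free at (557,155).

servo_tool([
  {"delta_pos":[-0.03,0.04,0.6],"spin":0},
  {"delta_pos":[0,0,0.6],"spin":0},
  {"delta_pos":[0,0,0.5],"spin":0},
  {"delta_pos":[0,0,0.33],"spin":0},
  {"delta_pos":[0,0,0],"spin":0},
])

```text
time_s: 8.78
eef_pos: [0.6508, 0.1889, 0.0846]
ee_rot: [0.129, 0.992, -0.001, -0.003]
ft_force: [-0.3, 0.2, -0.7]
finger_gap: 0.031
gripper_force: 0.0
```

servo_tool([
  {"delta_pos":[0,0,0],"spin":0},
  {"delta_pos":[0,0,0],"spin":0},
  {"delta_pos":[0,0,0],"spin":0},
  {"delta_pos":[0,0,0],"spin":0},
  {"delta_pos":[0,0,0],"spin":0},
], claw=0)

```text
time_s: 9.2
eef_pos: [0.6549, 0.19, 0.0907]
ee_rot: [0.129, 0.992, 0.001, 0.002]
ft_force: [-0.7, -1.1, 2.3]
finger_gap: 0.0119
gripper_force: 20.0
```

```bash
python3 - <<'E'
from h import *
to([.6535,.1895,.088],2.88)
t=cv2.imread("pics/top0.png");s=cv2.imread("pics/side0.png"); G=((50,120,60),(75,255,255))
print(tri(mask(t,*G,(260,200,300,255))[1],mask(s,*G,(280,235,320,270))[1]))
E
```

```text
t 9.2 pos [0.6549 0.19   0.0907] yaw 2.883 z [ 0.003  0.001 -1.   ] F [-0.7 -1.1  2.3] gap 0.0119 gf 20.0 j6 -1.07
  delta units [ 0.03 -0.02  0.07] spin units 0.03
(array([0.58798371, 0.05647395, 0.10579218]), [np.float64(0.5), np.float64(0.5)])
```

servo_tool([
  {"delta_pos":[0,0,-0.4],"spin":0},
  {"delta_pos":[0,0,-0.5],"spin":0},
  {"delta_pos":[0,0,-0.5],"spin":0},
  {"delta_pos":[0,0,-0.5],"spin":0},
  {"delta_pos":[0,0,0],"spin":0},
])

```text
time_s: 9.62
eef_pos: [0.6566, 0.1904, 0.1704]
ee_rot: [0.129, 0.992, 0.002, 0.004]
ft_force: [0.5, 0.2, -0.6]
finger_gap: 0.0121
gripper_force: 20.0
```

servo_tool([
  {"delta_pos":[-0.25,-0.6,0],"spin":0},
  {"delta_pos":[-0.25,-0.6,0],"spin":0},
  {"delta_pos":[0,-0.6,0],"spin":0},
  {"delta_pos":[0,0,0],"spin":1},
  {"delta_pos":[0,0,0],"spin":1},
])

```text
time_s: 10.03
eef_pos: [0.6536, 0.1132, 0.1633]
ee_rot: [0.231, 0.973, -0.0, -0.001]
ft_force: [-0.1, -0.2, -1.4]
finger_gap: 0.0119
gripper_force: 20.0
```

servo_tool([
  {"delta_pos":[0,0,0],"spin":1},
  {"delta_pos":[0,0,0],"spin":1},
  {"delta_pos":[0,0,0],"spin":1},
  {"delta_pos":[0,0,0],"spin":1},
  {"delta_pos":[0,0,0],"spin":1},
])

```text
time_s: 10.45
eef_pos: [0.6538, 0.1148, 0.1633]
ee_rot: [0.463, 0.886, -0.0, -0.001]
ft_force: [-0.0, -0.2, -1.0]
finger_gap: 0.0117
gripper_force: 20.0
```

servo_tool([
  {"delta_pos":[0,0,0],"spin":1},
  {"delta_pos":[0,0,0],"spin":1},
  {"delta_pos":[0,0,0],"spin":1},
  {"delta_pos":[0,0,0],"spin":1},
  {"delta_pos":[0,0,0],"spin":1},
])

```text
time_s: 10.87
eef_pos: [0.6538, 0.1148, 0.1633]
ee_rot: [0.668, 0.744, -0.001, -0.0]
ft_force: [-0.1, -0.6, -1.1]
finger_gap: 0.0119
gripper_force: 20.0
```

servo_tool([
  {"delta_pos":[0,0,0],"spin":1},
  {"delta_pos":[0,0,0],"spin":1},
  {"delta_pos":[0,0,0],"spin":1},
  {"delta_pos":[0,0,0],"spin":0.7},
  {"delta_pos":[0,0,0],"spin":0},
])

```text
time_s: 11.28
eef_pos: [0.6538, 0.1149, 0.1634]
ee_rot: [0.793, 0.61, -0.001, -0.0]
ft_force: [0.3, 0.1, -1.3]
finger_gap: 0.0119
gripper_force: 20.0
```

```bash
python3 - <<'E'
from h import *
to([.6542,.1148,.106],1.31)
t,s=[optics.camera(n)[:,:,::-1] for n in("top","side")]
cv2.imwrite("pics/t2.png",t);cv2.imwrite("pics/s2.png",s)
cv2.imwrite("pics/c3.png",np.hstack([cv2.resize(t[160:260,170:290],(400,333),interpolation=2),cv2.resize(s[200:320,200:344],(400,333),interpolation=2)]))
E
```

```text
t 11.28 pos [0.6538 0.1149 0.1634] yaw 1.311 z [-0.001 -0.    -1.   ] F [ 0.3  0.1 -1.3] gap 0.0119 gf 20.0 j6 0.4
  delta units [0.   0.01 1.43] spin units 0.01
```

View pics/c3.png

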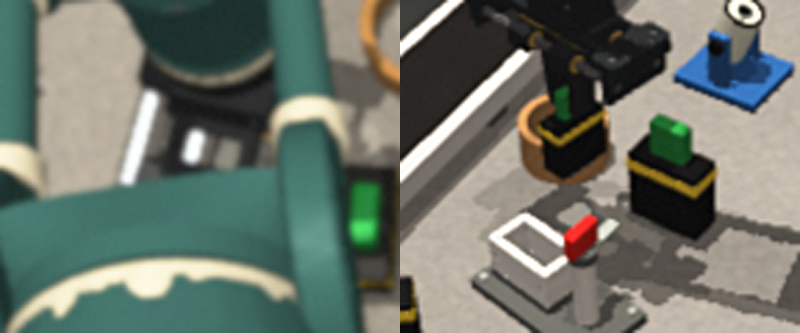

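```bash
cat > lens.py <<'E'
from h import *
t=cv2.imread("pics/top0.png");s=cv2.imread("pics/side0.png")
out=[]
K=8
for n,i,(x0,y0,x1,y1) in(("top",t,(368,188,402,222)),("side",s,(306,192,342,236))):
    c=cv2.resize(i[y0:y1,x0:x1],None,fx=K,fy=K,interpolation=cv2.INTER_CUBIC); g=cv2.cvtColor(c,6)
    for th in (150,170,190,205):
        k,l,st,ce=cv2.connectedComponentsWithStats((g>th).astype(np.uint8))
        # component around the lens: nearest to approx centre
        ap=(np.array({"top":(385.2,204.5),"side":(323.6,203.4)}[n])-(x0,y0))*K
        best=[j for j in range(1,k) if 300<st[j,4]<40000 and np.linalg.norm(ce[j]-ap)<25]
        for j in best:
            cn=max(cv2.findContours((l==j).astype(np.uint8),0,1)[0],key=len); e=cv2.fitEllipse(cv2.convexHull(cn)); print(n,th,(np.array(e[0])+.5)/K-.5+(x0,y0),np.array(e[1])/K,e[2])
    out.append(cv2.resize(c,(390,int(390*c.shape[0]/c.shape[1]))))
h=max(o.shape[0] for o in out); cv2.imwrite("pics/lens.png",np.hstack([cv2.copyMakeBorder(o,0,h-o.shape[0],0,0,0) for o in out]))
# predicted ellipse angle (minor axis direction) for tilt th, azimuth az
L=np.array([.6295,-.1746,.0905])
for az in(2.9,3.04,3.15):
  for th in(.38,.48,.58):
    n=np.array([np.sin(th)*np.cos(az),np.sin(th)*np.sin(az),np.cos(th)]); u=np.linalg.svd(n[None])[2][1:]
    r=[]
    for cam in("top","side"):
        e=cv2.fitEllipse(np.array([proj(cam,L+.018*(np.cos(a)*u[0]+np.sin(a)*u[1])) for a in np.arange(0,6.28,.1)],np.float32)); r+= [round(e[1][0]/e[1][1],3),round(e[2],1)]
    print(az,th,r)
E
python3 lens.py
```

```text
top 150 [385.17364883 204.48678398] [16.29672432 17.27629662] 61.32380676269531
top 170 [385.1579895  204.49098396] [15.81165314 16.74696541] 62.041168212890625
top 190 [385.15247726 204.49962807] [15.3005743  16.27184486] 61.559478759765625
top 205 [385.16283417 204.49409485] [14.85917282 15.84709454] 60.623416900634766
side 150 [323.95349312 206.51640511] [34.98394775 57.79883957] 97.0924301147461
side 150 [323.63046646 203.46243954] [ 8.32925701 12.42148685] 115.79454803466797
side 170 [323.63027    203.44281197] [ 8.13247776 12.15315056] 115.28845977783203
side 190 [323.65001297 203.44726467] [ 7.89383888 11.9030695 ] 115.26612091064453
side 205 [323.66621399 203.45558071] [ 7.70009565 11.74517632] 115.04315948486328
2.9 0.38 [0.965, 62.1, 0.738, 115.1]
2.9 0.48 [0.947, 71.6, 0.762, 123.2]
2.9 0.58 [0.92, 79.0, 0.778, 132.0]
3.04 0.38 [0.959, 55.3, 0.704, 116.6]
3.04 0.48 [0.937, 63.7, 0.719, 124.6]
3.04 0.58 [0.907, 70.3, 0.728, 132.8]
3.15 0.38 [0.953, 49.8, 0.675, 117.3]
3.15 0.48 [0.928, 57.7, 0.683, 125.0]
3.15 0.58 [0.896, 63.8, 0.685, 132.9]
```

View pics/lens.png

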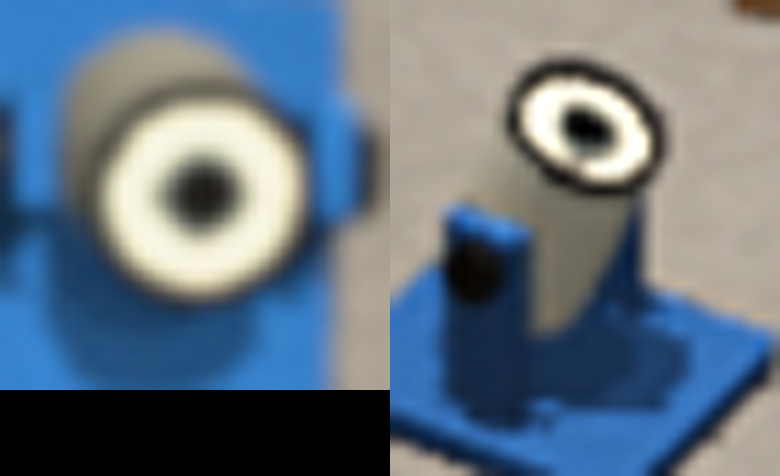

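```bash
python3 - <<'E'
from h import *
np.set_printoptions(precision=4,suppress=True)
t=cv2.imread("pics/top0.png");s=cv2.imread("pics/side0.png")
L,e=tri((385.16,204.49),(323.64,203.45));print(L,e)
for n,px in(("top",16.5),("side",12.0)):
    z=(I[n]["R"]@L+I[n]["t"])[2]; print(n,"ring mm",px*z/I[n]["fx"]*1e3)
K=8;v=.5
def sub(p): return p
# bolts: dark blobs
for n,i,(x0,y0,x1,y1) in(("side",s,(308,211,320,223)),("top",t,(362,193,371,207)),("top",t,(397,196,405,210))):
    c=cv2.resize(i[y0:y1,x0:x1],None,fx=K,fy=K,interpolation=cv2.INTER_CUBIC); m=(c.max(2)<75).astype(np.uint8)
    k,l,st,ce=cv2.connectedComponentsWithStats(m)
    for j in range(1,k):
        if st[j,4]>60: p=(ce[j]+.5)/K-.5+(x0,y0); print(n,"dark",p,st[j]/K,plane(n,p,.062))
# base corners
BL=((100,130,40),(116,255,255))
for n,i,b in(("top",t,(350,175,410,240)),("side",s,(290,200,350,245))):
    m=mask(i,*BL,b)[0]; h=cv2.convexHull(max(cv2.findContours(m,0,1)[0],key=len)); a=cv2.approxPolyDP(h,2.5,True)[:,0]; print(n,a.tolist()); print(np.array([plane(n,p,.012) for p in a])[:,:2].tolist())
E
```

```text
[ 0.6294 -0.1746  0.0904] [np.float64(0.4), np.float64(0.4)]
top ring mm 35.96372253794769
side ring mm 34.17530890931131
side dark [314.4242 218.1726] [  2.875   2.625   8.125   9.375 488.   ] [ 0.6375 -0.1342  0.062 ]
top dark [366.9503 202.7348] [  4.125   5.5     2.625   8.5   121.25 ] [ 0.6402 -0.1391  0.062 ]
top [[363, 186], [396, 188], [399, 204], [395, 227], [361, 224]]
[[0.6910547536748272, -0.1389798458642328], [0.6847590389987608, -0.21743203197561056], [0.6459591553596706, -0.22270181090719093], [0.5912028482461649, -0.2105684287548259], [0.5999698697905373, -0.13076114053322851]]
side [[340, 223], [327, 239], [299, 228], [312, 211], [328, 213]]
[[0.5908301027625105, -0.2069929197217164], [0.5908395812321758, -0.12233447515611862], [0.6862951506686586, -0.12993132897594384], [0.6920929189243278, -0.22148487010700335], [0.6445598064220215, -0.23485245378738062]]
```

```bash
python3 - <<'E'
from h import *
t=cv2.imread("pics/top0.png")
K=8;x0,y0,x1,y1=366,184,404,224
c=cv2.resize(t[y0:y1,x0:x1],None,fx=K,fy=K,interpolation=cv2.INTER_CUBIC).astype(int)
m=((c[:,:,0]-c[:,:,2])<45)&(c.max(2)>90)
m[:, int((395-x0)*K):]=0
k,l,st,ce=cv2.connectedComponentsWithStats(m.astype(np.uint8)); j=1+np.argmax(st[1:,4]); ys,xs=np.where(l==j)
print("left",(xs.min()+.5)/K-.5+x0,"top",(ys.min()+.5)/K-.5+y0)
L=np.array([.6294,-.1746,.0904])
for az in(2.95,3.04,3.1):
  for th in(.36,.40,.44,.48,.52):
    n=np.array([np.sin(th)*np.cos(az),np.sin(th)*np.sin(az),np.cos(th)]); u=np.linalg.svd(n[None])[2][1:]
    P=np.array([proj("top",L-.065*n+.022*(np.cos(a)*u[0]+np.sin(a)*u[1])) for a in np.arange(0,6.28,.05)]); 
    print(az,th,P.min(0).round(2), "hinge",(L-.035*n).round(4))
E
```

```text
left 372.9375 top 190.1875
2.95 0.36 [372.3  190.89] hinge [ 0.6415 -0.1769  0.0576]
2.95 0.4 [372.52 189.84] hinge [ 0.6428 -0.1772  0.0582]
2.95 0.44 [372.73 188.81] hinge [ 0.644  -0.1774  0.0587]
2.95 0.48 [372.96 187.8 ] hinge [ 0.6453 -0.1777  0.0594]
2.95 0.52 [373.18 186.81] hinge [ 0.6465 -0.1779  0.06  ]
3.04 0.36 [371.46 190.78] hinge [ 0.6417 -0.1759  0.0576]
3.04 0.4 [371.58 189.72] hinge [ 0.643  -0.176   0.0582]
3.04 0.44 [371.71 188.68] hinge [ 0.6442 -0.1761  0.0587]
3.04 0.48 [371.84 187.66] hinge [ 0.6455 -0.1762  0.0594]
3.04 0.52 [371.98 186.66] hinge [ 0.6467 -0.1764  0.06  ]
3.1 0.36 [370.89 190.76] hinge [ 0.6417 -0.1751  0.0576]
3.1 0.4 [370.96 189.69] hinge [ 0.643  -0.1752  0.0582]
3.1 0.44 [371.02 188.65] hinge [ 0.6443 -0.1752  0.0587]
3.1 0.48 [371.1  187.63] hinge [ 0.6455 -0.1753  0.0594]
3.1 0.52 [371.18 186.63] hinge [ 0.6468 -0.1753  0.06  ]
```

Lens view: white ring centred at top (385.2,204.5), side (323.6,203.4); its tilt comes out at about 0.40 rad, azimuth 3.03. As the tool cannot tilt, I pivot the cartridge in the grip by pressing its body on the fixed pocket wall.

servo_tool([
  {"delta_pos":[0,0,0.5],"spin":0},
  {"delta_pos":[0,0,0.5],"spin":0},
  {"delta_pos":[0,0,0.45],"spin":0},
  {"delta_pos":[0.2,0,0],"spin":0},
  {"delta_pos":[0.2,0,0],"spin":0},
], force=12)

```text
time_s: 11.8
eef_pos: [0.6573, 0.1305, 0.105]
ee_rot: [0.792, 0.61, -0.002, -0.001]
ft_force: [-0.5, 0.8, -1.1]
finger_gap: 0.0119
gripper_force: 12.0
```

servo_tool([
  {"delta_pos":[0.1,0,0],"spin":0},
  {"delta_pos":[0.1,0,0],"spin":0},
  {"delta_pos":[0.1,0,0],"spin":0},
  {"delta_pos":[0,0,0],"spin":0},
])

```text
time_s: 12.13
eef_pos: [0.6628, 0.1428, 0.1084]
ee_rot: [0.792, 0.611, 0.001, 0.001]
ft_force: [-0.2, -0.6, 0.2]
finger_gap: 0.0119
gripper_force: 12.0
```

```bash
python3 - <<'E'
from h import *
O=np.array([.6538,.1899,0]);a=-.262
to([O[0]+.0194*np.cos(a)-(-.0292)*np.sin(a),O[1]+.0194*np.sin(a)+(-.0292)*np.cos(a),.105],1.31)
E
```

```text
t 12.13 pos [0.6628 0.1428 0.1084] yaw 1.314 z [ 0.003  0.    -1.   ] F [-0.2 -0.6  0.2] gap 0.0119 gf 12.0 j6 0.43
  delta units [ 0.35 -0.04  0.08] spin units 0.04
```

servo_tool([
  {"delta_pos":[0.1,0,0],"spin":0},
  {"delta_pos":[0.1,0,0],"spin":0},
  {"delta_pos":[0.1,0,0],"spin":0},
  {"delta_pos":[0.08,0,0],"spin":0},
  {"delta_pos":[0,0,0],"spin":0},
])

```text
time_s: 12.55
eef_pos: [0.6661, 0.1574, 0.1072]
ee_rot: [0.792, 0.61, 0.001, 0.0]
ft_force: [0.6, -2.5, 1.1]
finger_gap: 0.0123
gripper_force: 12.0
```

```bash
python3 - <<'E'
from h import *
to([.65,.15,.105],1.31)
s=optics.camera("side")[:,:,::-1]
cv2.imwrite("pics/s3.png",s)
cv2.imwrite("pics/c4.png",cv2.resize(s[210:310,220:340],(720,600),interpolation=2))
E
```

```text
t 12.55 pos [0.6661 0.1574 0.1072] yaw 1.313 z [ 0.001  0.    -1.   ] F [ 0.6 -2.5  1.1] gap 0.0123 gf 12.0 j6 0.45
  delta units [-0.28 -0.34  0.05] spin units 0.03
```

View pics/c4.png

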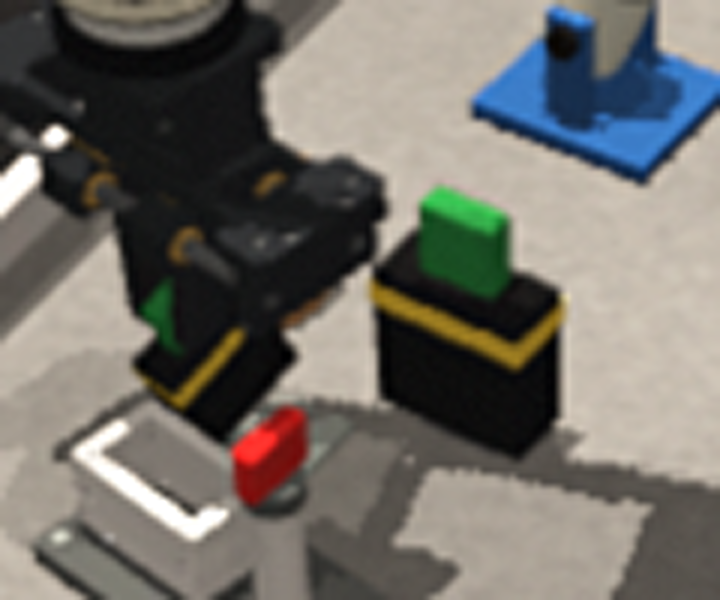

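servo_tool([
  {"delta_pos":[-0.2,0,0],"spin":0},
  {"delta_pos":[-0.4,0,0],"spin":0},
  {"delta_pos":[-0.4,0,-0.5],"spin":0},
  {"delta_pos":[0,0,-0.8],"spin":0},
  {"delta_pos":[0,0,-0.8],"spin":0},
], force=30)

```text
time_s: 13.02
eef_pos: [0.6527, 0.1158, 0.1887]
ee_rot: [0.793, 0.61, -0.003, -0.002]
ft_force: [1.0, -0.3, -1.6]
finger_gap: 0.0115
gripper_force: 30.0
```

servo_tool([
  {"delta_pos":[0,0,-0.8],"spin":0},
  {"delta_pos":[0,0,-0.7],"spin":0},
  {"delta_pos":[-0.6,0,0],"spin":0},
  {"delta_pos":[-0.8,0,0],"spin":0},
  {"delta_pos":[-0.8,0,0],"spin":0},
])

```text
time_s: 13.43
eef_pos: [0.6321, 0.0318, 0.2511]
ee_rot: [0.792, 0.611, 0.0, 0.0]
ft_force: [0.7, 0.1, -1.8]
finger_gap: 0.0118
gripper_force: 30.0
```

servo_tool([
  {"delta_pos":[-0.8,0,0],"spin":0},
  {"delta_pos":[-0.8,0,0],"spin":0},
  {"delta_pos":[-0.8,-0.1,0],"spin":0},
  {"delta_pos":[-0.8,0,0],"spin":0},
  {"delta_pos":[-0.8,0,0],"spin":0},
])

```text
time_s: 13.85
eef_pos: [0.5862, -0.1227, 0.2499]
ee_rot: [0.792, 0.61, -0.0, -0.001]
ft_force: [-0.1, 0.5, -1.5]
finger_gap: 0.0119
gripper_force: 30.0
```

servo_tool([
  {"delta_pos":[-0.8,0,0],"spin":0},
  {"delta_pos":[-0.45,0,0],"spin":0},
  {"delta_pos":[0,0,0],"spin":-0.7},
  {"delta_pos":[0,0,0],"spin":-1},
  {"delta_pos":[0,0,0],"spin":-1},
])

```text
time_s: 14.27
eef_pos: [0.5738, -0.1704, 0.2498]
ee_rot: [0.702, 0.712, -0.0, -0.001]
ft_force: [0.6, 0.2, -1.2]
finger_gap: 0.012
gripper_force: 30.0
```

servo_tool([
  {"delta_pos":[0,0,0],"spin":-1},
  {"delta_pos":[0,0,0],"spin":-1},
  {"delta_pos":[0,0,0],"spin":-1},
  {"delta_pos":[0,0,0],"spin":-1},
  {"delta_pos":[0,0,0],"spin":-1},
])

```text
time_s: 14.68
eef_pos: [0.574, -0.1697, 0.2498]
ee_rot: [0.503, 0.864, 0.0, -0.001]
ft_force: [-0.2, 0.2, -1.7]
finger_gap: 0.0118
gripper_force: 30.0
```

servo_tool([
  {"delta_pos":[0,0,0],"spin":-1},
  {"delta_pos":[0,0,0],"spin":-1},
  {"delta_pos":[0,0,0],"spin":-1},
  {"delta_pos":[0,0,0],"spin":-1},
  {"delta_pos":[0,0,0],"spin":-1},
])

```text
time_s: 15.1
eef_pos: [0.574, -0.1696, 0.2498]
ee_rot: [0.274, 0.962, 0.0, -0.001]
ft_force: [0.0, -0.4, -0.5]
finger_gap: 0.0119
gripper_force: 30.0
```

servo_tool([
  {"delta_pos":[0,0,0],"spin":-1},
  {"delta_pos":[0,0,0],"spin":-1},
  {"delta_pos":[0,0,0],"spin":-1},
  {"delta_pos":[0,0,0],"spin":-1},
  {"delta_pos":[0,0,0],"spin":-0.5},
])

```text
time_s: 15.52
eef_pos: [0.574, -0.1696, 0.2498]
ee_rot: [0.052, 0.999, 0.0, -0.001]
ft_force: [0.2, 0.5, -0.2]
finger_gap: 0.0117
gripper_force: 30.0
```

```bash
python3 - <<'E'
from h import *
to([.574,-.168,.213],3.03)
t,s=[optics.camera(n)[:,:,::-1] for n in("top","side")]
cv2.imwrite("pics/t5.png",t);cv2.imwrite("pics/s5.png",s)
cv2.imwrite("pics/c5.png",np.hstack([cv2.resize(t[165:265,340:440],(380,380),interpolation=2),cv2.resize(s[140:240,290:400],(418,380),interpolation=2)]))
E
```

```text
t 15.52 pos [ 0.574  -0.1696  0.2498] yaw 3.037 z [-0.001  0.001 -1.   ] F [ 0.2  0.5 -0.2] gap 0.0117 gf 30.0 j6 -1.8
  delta units [0.   0.04 0.92] spin units 0.07
```

View pics/c5.png

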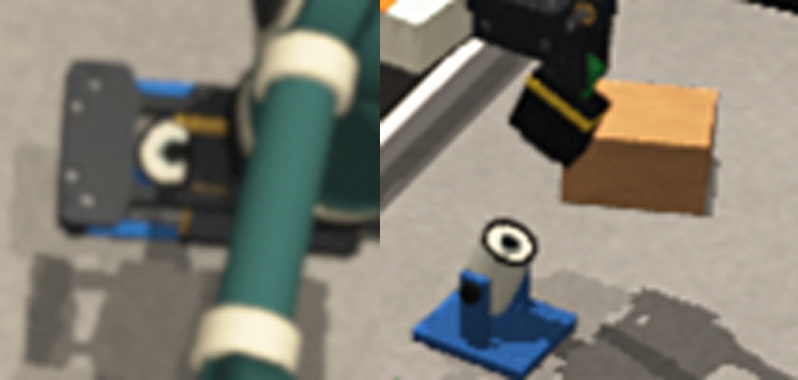

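```bash
cat > tilt.py <<'E'
from h import *
import sys
np.set_printoptions(precision=4,suppress=True)
def run(f,box):
    s=cv2.imread(f); x0,y0,x1,y1=box; K=6
    st=readout.get_state(); R=Ro.from_quat(st["ee_rot"]).as_matrix(); T=st["eef_pos"]; yd=R[:,1]
    if yd[1]<0: yd=-yd
    F=T+.013*yd
    def face(p): c,d=ray("side",p); return c+d*(yd@(F-c))/(yd@d)
    c=cv2.resize(s[y0:y1,x0:x1],None,fx=K,fy=K,interpolation=cv2.INTER_CUBIC)
    hsv=cv2.cvtColor(c,40); ye=cv2.inRange(hsv,(18,130,70),(32,255,255))
    bl=((c.max(2)<70)|(ye>0)).astype(np.uint8)
    up=lambda p:(np.array(p)+.5)/K-.5+(x0,y0)
    def comp(m): k,l,q,ce=cv2.connectedComponentsWithStats(m); return (l==1+np.argmax(q[1:,4])).astype(np.uint8)
    for nm,m,e in(("yellow",comp(ye),6),("black",comp(bl),9)):
        a=cv2.approxPolyDP(max(cv2.findContours(m,0,1)[0],key=cv2.contourArea),e,True)[:,0]
        for p in a:
            X=face(up(p)); r=X-T; print(nm,up(p).round(1),X,"tool-x/up mm",(1e3*r@R[:,0]).round(1),(1e3*r[2]).round(1))
if __name__=="__main__": run("pics/s5.png",(318,150,356,190))
E
python3 tilt.py
```

```text
yellow [328.2 160.4] [ 0.6093 -0.1604  0.2454] tool-x/up mm -33.9 -4.5
yellow [328.2 162.2] [ 0.6092 -0.1604  0.2398] tool-x/up mm -33.8 -10.1
yellow [343.2 173.9] [ 0.562  -0.1552  0.2203] tool-x/up mm 13.7 -29.6
yellow [348.6 169.8] [ 0.5463 -0.1535  0.2386] tool-x/up mm 29.5 -11.3
yellow [344.4 171.2] [ 0.5587 -0.1548  0.2297] tool-x/up mm 17.0 -20.2
yellow [329.8 159.2] [ 0.6047 -0.1599  0.2505] tool-x/up mm -29.2 0.6
black [317.6 149.6] [ 0.6431 -0.1641  0.2671] tool-x/up mm -67.9 17.2
black [332.1 155.8] [ 0.5976 -0.1591  0.2635] tool-x/up mm -22.2 13.6
black [323.8 171.8] [ 0.6231 -0.1619  0.2053] tool-x/up mm -47.8 -44.6
black [339.4 183.8] [ 0.5728 -0.1563  0.1853] tool-x/up mm 2.7 -64.6
black [349.6 167.1] [ 0.5437 -0.1532  0.2477] tool-x/up mm 32.1 -2.2
black [345.9 163.6] [ 0.555  -0.1544  0.2543] tool-x/up mm 20.7 4.4
black [347.1 160.6] [ 0.5519 -0.1541  0.2644] tool-x/up mm 23.9 14.5
black [345.8 163.1] [ 0.5556 -0.1545  0.2556] tool-x/up mm 20.2 5.7
black [345.2 161.6] [ 0.5572 -0.1547  0.2596] tool-x/up mm 18.5 9.7
black [349.2 157.2] [ 0.5459 -0.1534  0.2763] tool-x/up mm 30.0 26.4
black [349.8 149.6] [ 0.5453 -0.1534  0.2989] tool-x/up mm 30.5 49.1
```

servo_tool([
  {"delta_pos":[-0.15,0.06,0.2],"spin":0.1},
  {"delta_pos":[0,0,0.3],"spin":0},
  {"delta_pos":[0,0,0.25],"spin":0},
  {"delta_pos":[0,0,0.18],"spin":0},
  {"delta_pos":[0,0,0],"spin":0},
])

```text
time_s: 16.03
eef_pos: [0.5797, -0.1667, 0.2099]
ee_rot: [0.059, 0.998, 0.001, -0.003]
ft_force: [-0.2, 0.9, -1.4]
finger_gap: 0.0117
gripper_force: 30.0
```

servo_tool([
  {"delta_pos":[0,0,0],"spin":0},
  {"delta_pos":[0,0,0],"spin":0},
  {"delta_pos":[0,0,0],"spin":0},
  {"delta_pos":[0,0,0],"spin":0},
])

```text
time_s: 16.37
eef_pos: [0.5821, -0.1675, 0.2143]
ee_rot: [0.059, 0.998, -0.0, 0.001]
ft_force: [0.3, 0.5, -0.2]
finger_gap: 0.0117
gripper_force: 30.0
```

```bash
python3 - <<'E'
from h import *
from tilt import run
to([.580,-.168,.2125],3.03)
t,s=[optics.camera(n)[:,:,::-1] for n in("top","side")]
cv2.imwrite("pics/t6.png",t);cv2.imwrite("pics/s6.png",s)
c=cv2.resize(s[160:230,295:365],(560,560),interpolation=2)
cv2.imwrite("pics/c6.png",c)
run("pics/s6.png",(316,166,354,203))
E
```

```text
t 16.37 pos [ 0.5821 -0.1675  0.2143] yaw 3.023 z [ 0.001 -0.    -1.   ] F [ 0.3  0.5 -0.2] gap 0.0117 gf 30.0 j6 -1.77
  delta units [ 0.05 -0.02  0.05] spin units -0.07
yellow [325.4 171.2] [ 0.6164 -0.1585  0.2108] tool-x/up mm -33.1 -3.4
yellow [325.4 173.4] [ 0.6163 -0.1584  0.2039] tool-x/up mm -33.0 -10.3
yellow [339.6 184.8] [ 0.5707 -0.153   0.1847] tool-x/up mm 13.0 -29.5
yellow [342.4 183.6] [ 0.562  -0.152   0.1917] tool-x/up mm 21.7 -22.5
yellow [326.4 170.6] [ 0.6132 -0.1581  0.214 ] tool-x/up mm -29.9 -0.2
black [324.1 165.6] [ 0.6208 -0.159   0.2269] tool-x/up mm -37.5 12.7
black [327.9 168.4] [ 0.6085 -0.1575  0.2224] tool-x/up mm -25.2 8.3
black [320.8 182.1] [ 0.6312 -0.1602  0.1705] tool-x/up mm -48.0 -43.7
black [335.4 193.8] [ 0.5831 -0.1545  0.1507] tool-x/up mm 0.5 -63.5
black [340.6 189.9] [ 0.5671 -0.1526  0.1694] tool-x/up mm 16.6 -44.7
black [347.1 178.1] [ 0.5482 -0.1503  0.2141] tool-x/up mm 35.5 -0.0
black [342.6 174.6] [ 0.5624 -0.152   0.2199] tool-x/up mm 21.3 5.7
black [345.6 165.6] [ 0.5542 -0.151   0.2504] tool-x/up mm 29.5 36.2
black [342.1 165.6] [ 0.5648 -0.1523  0.2466] tool-x/up mm 18.8 32.5
black [344.4 168.1] [ 0.5575 -0.1514  0.2416] tool-x/up mm 26.2 27.4
black [342.2 170.6] [ 0.5638 -0.1522  0.2317] tool-x/up mm 19.9 17.5
black [341.8 165.6] [ 0.5658 -0.1524  0.2463] tool-x/up mm 17.8 32.1
```

View pics/c6.png

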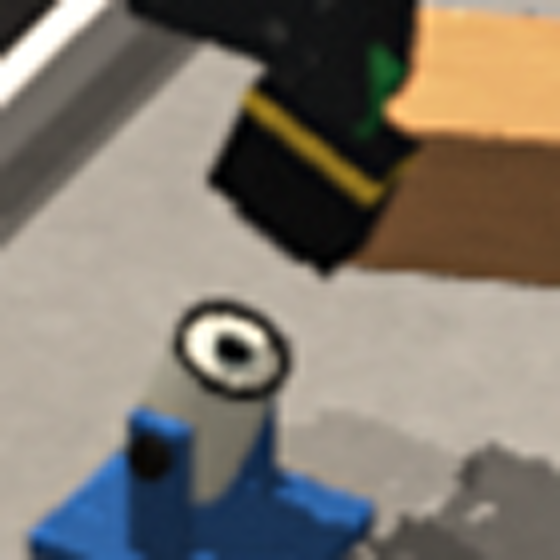

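servo_tool([
  {"delta_pos":[0.06,-0.03,0.05],"spin":-0.07},
  {"delta_pos":[0,0,0],"spin":0},
  {"delta_pos":[0,0,0],"spin":0},
  {"delta_pos":[0,0,0],"spin":0},
  {"delta_pos":[0,0,0],"spin":0},
])

```text
time_s: 16.88
eef_pos: [0.5791, -0.1682, 0.2115]
ee_rot: [0.056, 0.998, -0.0, 0.0]
ft_force: [-1.2, 0.2, -1.3]
finger_gap: 0.0119
gripper_force: 30.0
```

servo_tool([
  {"delta_pos":[0,0,0],"spin":0},
  {"delta_pos":[0,0,0],"spin":0},
  {"delta_pos":[0,0,0],"spin":0},
  {"delta_pos":[0,0,0],"spin":0},
  {"delta_pos":[0,0,0],"spin":0},
])

```text
time_s: 17.3
eef_pos: [0.5791, -0.1682, 0.2115]
ee_rot: [0.056, 0.998, 0.0, 0.0]
ft_force: [-0.4, -0.3, -1.8]
finger_gap: 0.0119
gripper_force: 30.0
```

```bash
python3 - <<'E'
from h import *
to([.5796,-.1685,.2123],3.03)
E
```

```text
t 17.3 pos [ 0.5791 -0.1682  0.2115] yaw 3.03 z [ 0.  0. -1.] F [-0.4 -0.3 -1.8] gap 0.0119 gf 30.0 j6 -1.78
  delta units [-0.01 -0.01 -0.02] spin units -0.0
```

```bash
python3 -c "
from rig import ticket; print(ticket.job_done())"
```

```text
the job is handed in; nothing more can be done
None
```

I opened the clamp, drew the cartridge out and am holding it in the gripper with its nozzle plate facing the lens. By my estimates it is tilted about 0.39 rad, about 60 mm away and centred to a few mm. The lens tilt (0.37 to 0.46 rad across methods) is the least certain figure, and the job is handed in with no verdict shown.

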